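Close up the infeed box after a jam

ROBOT

A 6-joint arm with a two-finger parallel gripper is mounted at the origin on the work surface. World frame = base frame: x ahead of the robot, y to its left, z up, the work surface at z = 0. Lengths are in mm, angles in rad, forces in N, time in s.
With the tool pointing down it reaches from about 300 to 875 mm from the base axis. Payload 6.4 kg.
Tool frame: the origin (TCP) lies between the finger pads; the fingertips stand 25 mm ahead of it and the grasp point (between the pads) lies 6 mm ahead of it; z points along the fingers, y is the line along which they close (so a half turn about z gives the same grasp; the last joint's range is limited). The gripper opens to 85 mm and grips with 20 to 120 N. Pads are 22 mm wide; open, the fingers measure 114 mm over their backs; the gripper's body (76 mm by 85 mm) begins 54 mm behind the grasp point. The pads swing forward as they close: fully open they stand 13 mm farther back than shut.
Start: joints at [0.938, 0.181, 1.607, -0, 1.354, -0.206], TCP at [238.018, 523.439, 256.288] pointing down, gripper open.
Joint ranges: [-2.99, 2.99], [-0.89, 2.07], [0.3, 2.58], [-1.14, 4.28], [0, 2.63], [-3.12, 3.12]. Speed limits (rad/s): [2.57, 2.57, 3.01, 3.14, 3.14, 3.14].

INTERFACE

Orientations are given as a unit quaternion [x, y, z, w].
In Python, from bench import bot gives the robot as it stands.
- The arm moves only by the tool drive_tool, never from a script. Its argument "commands" is text: rows parted by semicolons, each of 7 numbers parted by spaces: the closure in counts, from 0 (fully open) to 255 (shut), then the shift along the world's x, y, z in m, then the turn, a rotation vector about the world's x, y, z in rad. In form: claw tx ty tz wx wy wz; .... A call has 1 to 20 rows; each row shifts and turns the commanded pose from where the row before left it; what a row does not reach is not made up. A row lasts 1/12 s, in which the tool goes at most 41.7 mm and 7.16 degrees, less where a joint would pass 70% of its speed; a pose out of reach is approached as far as the arm can. A call with a gripper value outside its range is refused whole. The fingers move at their own pace and stop on an object; the grip force is fixed at half the most. Time passes only in rows, so rows that do not move let the fingers close. It gives the time, the measured TCP pose, the force, the opening and the grip force at its end, in the units of the state.
- bot.sense(): the state, without advancing time (a new reading comes with each control period).
- bot.read_camera(name): name is "scene" or "top"; returns the picture (480x640x3 uint8, red, green, blue); there is no depth.
- bot.camera_info(name): a dict with "camera_matrix" (3x3 intrinsics, pixels), "camera_from_world" (4x4, takes a point from world to camera coordinates). Camera axes: x right, y down, z forward; pixel columns grow to the right and rows downward; lengths in mm; the calibration is good to about 2 mm. A picture is of the moment at which its call begins. camera_info takes no time and is no camera call.
- bot.finish_job(): hands the job in; it is judged then, once.
The state is a dict: "time": time; "joint_positions": joint angles; "qvel": joint speeds; "effort": joint torques, N m; "position": TCP position; "eef_rot": TCP orientation; "contact_force": force on the tool from outside, world axes, zero at the start; "wrist_torque": the same for the moment, N m; "width": finger opening in mm; "grip_force": force on a finger pad.
Only numpy, scipy, OpenCV 4.12 (cv2) and the standard library are available. Lean on these libraries where they do the work, as an engineer would, in place of code of your own. Each camera call takes 0.05 s, during which the arm holds its last target. There are 200 camera calls.

TASK

The jam in the chute is cleared: put the gear blank that came out back into the grey tote under the chute and lay the lens cover, dome up, in the shallow tray, leaving the sanding block and the scraper where they lie. Then close the infeed box: turn the wing fastener on its clean-out cover until the wing lines up with the two index lines, push the cover flat down onto its frame, and finish while still pressing it down with the wing left in line, not locked, so that I can check the seal all round.

Things in the scene. Friction and masses are not known exactly. Their poses are not given: they have to be found in the camera images.
- infeed_box: fixed grey steel infeed box on four rubber feet, 220 x 220 mm, top frame 180 mm above the bench; origin on the bench under its centre. Its -x face (louvres) looks towards the robot, a 90 mm wide steel chute slopes down from its -y side to the tote (chute end about 45 mm inside the tote's +y edge, sides up to 120 mm above the bench there), a second chute comes in at its +x side
- cover: clean-out cover on top of the box: 200 x 200 x 4 mm aluminium plate hinged along its +x edge. Origin on the hinge at the plate's underside, middle of that edge; the plate runs 200 mm along its own -x, z is its upper normal. Closed, its upper face is 188 mm above the bench
- cover_hinge (a joint): hinge angle of the cover, rad: 0 = flat down on its frame (firm stop), grows as the front edge (robot side) rises, at most 0.14. A spring hinge holds it up at about 0.10 (fastener 16 mm higher than closed) and lifts it again when let go; about 8 N down at the fastener closes it. With the wing out of line the fastener's cross pin lands on the receptacle plate and stops it at about 0.065
- slot_mark (a point): where the fastener's axis meets the cover's upper face: 160 mm from the hinge, 40 mm from the front edge, mid-width; its y axis is the direction of the slot below, marked by two dark index lines on the cover, 30 mm long, one either side of the fastener, parallel to the front edge
- wing (a joint): turn of the quarter-turn fastener, rad: 0 = wing in line with the index lines, its cross pin (22 x 6 mm) over the 10 mm wide slot; positive = counter-clockwise from above. Starts 0.75 to 1.5; turns freely from -1.6 to 1.6 against light friction (0.05 N m). The pin passes the slot within about 0.25 rad of 0
- wing_grip (a point): point on the fastener's axis 18 mm above the cover, to grip the wing at: black upright wing, 46 mm long along this point's y axis, 10 mm thick along its x axis, from 6 to 28 mm above the cover, on a round boss 28 mm across
- gear_blank: white nylon gear blank: plain disc 56 mm across, 16 mm thick, with a hub 26 mm across up to 26 mm and a small bore; lies flat on the bench; origin centre of underside. (Gear blanks already in the tote and in the stock bins are not this one)
- lens_cover: rectangular clear polycarbonate lens cover (looks pale, milky) lying dome up on the bench: rim 46 mm (its x axis) x 66 mm (its y axis), 10 mm high, raised window 38 x 56 mm up to 18 mm, a small flat lug at each short end (82 mm over the lugs); origin centre of underside, z up
- tote: fixed grey tote under the end of the chute: 300 mm (its x) x 200 mm (its y) x 75 mm high outside, walls and floor 4 mm; origin centre of underside. Three gear blanks lie fast in it, two along its +y side below the chute and one at its +x end; its -y half with x below 0.06 m is clear
- lens_tray: fixed shallow black tray with a grey felt floor: 150 mm (its x) x 210 mm (its y) x 26 mm high outside, walls 4 mm, floor 5 mm above the bench; empty; origin centre of underside
- sanding_block: black rubber sanding block 38 x 66 x 30 mm among the parts; leave alone; origin centre of underside
- scraper: deburring scraper with red aluminium handle, 15 mm thick, 175 mm long, lying on the bench between the robot and the box; leave alone; origin about mid-length, underside
Not all that is in view belongs to the job. Leave any black look-alike of the lens_cover alone.

How it is judged (in metres and radians):
On the way, in this order (a step that is already met when the one before it is completed fails the run):
1. the gear blank is in the tote and the lens cover lies dome up in the tray (x of gear_blank in the frame of tote between -0.145 and 0.145 m and y of gear_blank in the frame of tote between -0.095 and 0.095 m and z of gear_blank in the frame of tote below 0.06 m and linear speed of each of gear_blank, lens_cover below 0.05 m/s and x of lens_cover in the frame of lens_tray between -0.07 and 0.07 m and y of lens_cover in the frame of lens_tray between -0.1 and 0.1 m and z of lens_cover in the frame of lens_tray below 0.012 m and angle between lens_cover's own z axis and vertical below 0.2 rad), for 0.2 s.
2. with the wing in line, the gripper presses the cover flat down on its frame (value of joint cover_hinge below 0.012 rad and value of joint wing between -0.25 and 0.25 rad and contact force between the fingers and cover above 4 N), for 0.3 s.
At the end, for the whole second after the job is handed in: gear blank at rest inside the tote; lens cover at rest on the tray's floor within 0.2 rad of level, dome up; wing within 0.25 rad of the index lines; cover within 0.012 rad of flat on its frame and the fingers still bearing on cover or wing with more than 4 N (all of step 1 and all of step 2); the arm keeps its last pose, push and grip.
It fails at once if the sanding block or the scraper is pushed more than 30 mm (distance of any of sanding_block, scraper from where it was at the start of the episode above 0.03 m).
It also fails if it takes over 67 s, if anything falls off the work surface, if the arm or the gripper's body presses on something with over 40 N, if the wrist force passes 120 N, or if a joint passes its speed limit or range.

## Working session

There is one attempt and no reset: what is moved stays moved. The work goes in short steps, Python scripts to look and compute and a tool call to move; the robot and the scene stay as the last step left them, time stands still between calls to the robot, and variables do not carry over. Pictures are saved under pics/ and viewed, at most 10 in all, crops included, and the job is handed in when it is done.

Besides the shell and the picture viewer there is one more tool, called after "Emit:" by a JSON object that holds its "fn" and its "kwargs". drive_tool: Moves the arm, as the interface text tells. Its arguments: {"type":"object","properties":{"commands":{"type":"string"}},"required":["commands"]}

```bash
mkdir -p pics; cat > h.py <<'E'
import numpy as np,cv2
from bench import bot
def cam(n):
    i=bot.camera_info(n); return np.array(i["camera_matrix"]),np.array(i["camera_from_world"])
def pix(n,p):
    K,T=cam(n); q=K@(T@np.append(p,1))[:3]; return q[:2]/q[2]
def at(n,uv,z):
    K,T=cam(n); R=T[:3,:3]; c=-R.T@T[:3,3]; d=R.T@np.linalg.inv(K)@np.array([uv[0],uv[1],1.]); return c+d*(z-c[2])/d[2]
def shot(n,f,crop=None,s=1):
    im=bot.read_camera(n)[:,:,::-1].copy(); cv2.imwrite('pics/raw_'+f,im)
    if crop: im=im[crop[1]:crop[3],crop[0]:crop[2]]
    cv2.imwrite('pics/'+f,cv2.resize(im,None,fx=s,fy=s,interpolation=cv2.INTER_CUBIC))
E
python3 - <<'E'
from h import *
shot("top","t1.png");shot("scene","s1.png")
for n in("top","scene"):
    K,T=cam(n);print(K.round(1).tolist(),(-T[:3,:3].T@T[:3,3]).round())
s=bot.sense();print(s["position"],s["eef_rot"],s["time"],s["width"])
E
```

```text
[[556.8, 0.0, 323.2], [0.0, 556.8, 243.9], [0.0, 0.0, 1.0]] [ 355.   72. 1402.]
[[501.9, 0.0, 324.3], [0.0, 501.9, 240.5], [0.0, 0.0, 1.0]] [1089.  912. 1007.]
[237.73128463 523.03714711 255.46406395] [ 2.11771954e-01  9.77318777e-01 -7.32232537e-04 -3.32812861e-04] 0.1 85.89880968769145
```

View pics/t1.png

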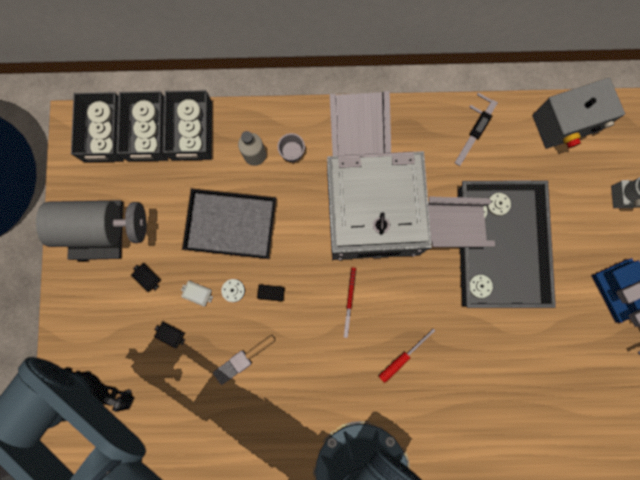

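View pics/s1.png

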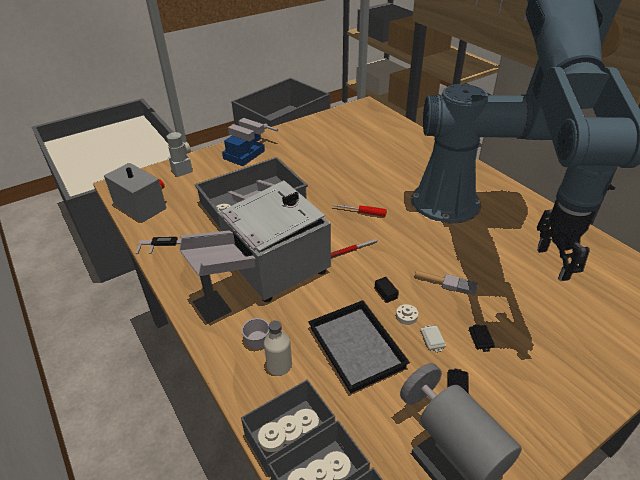

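Top view: the gear blank on the bench is at (232,291). Other blanks, in the bins at (100..190,105..150) and in the tote at (499,204) and (481,286), are not it. The pale lens cover is at (196,293), with black look-alikes at (146,277) and (170,334). The sanding block is at (271,293), the scraper at (350,300) and a similar red tool at (400,365). The tray is at (230,223), the tote at (507,244) and the wing at (381,224). Next is one close crop to check this.

```bash
python3 - <<'E'
from h import *
im=cv2.imread('pics/raw_t1.png')
a=cv2.resize(im[265:325,170:300],None,fx=6,fy=6,interpolation=cv2.INTER_CUBIC)
b=cv2.resize(im[150:265,320:450],None,fx=2.08*2,fy=2.08*2,interpolation=cv2.INTER_CUBIC)[:,:]
b=cv2.resize(im[205:245,340:425],(780,int(780*40/85)),interpolation=cv2.INTER_CUBIC)[:240*10]
c=np.zeros((360+b.shape[0],780,3),np.uint8);c[:360]=a;c[360:]=b
c=cv2.resize(c,None,fx=.82,fy=.82);print(c.shape)
cv2.imwrite('pics/crop1.png',c[:600])
g=im.astype(int)
sub=im[265:325,170:300]; m=(sub.min(2)>140).astype(np.uint8)
n,l,st,ce=cv2.connectedComponentsWithStats(m)
for i in range(1,n):
  if st[i][4]>60:
    r=cv2.minAreaRect(np.argwhere(l==i)[:,::-1].astype(np.float32)); print(st[i],ce[i]+[170,265],r)
for nm,uv,z in[("gear",(232,291),16),("lens",(196,293),14),("block",(271,293),30),("wing",(381,224),205),
 ("trayTL",(190,190),26),("trayTR",(277,199),26),("trayBR",(271,258),26),("trayBL",(183,249),26),("toteTL",(460,182),75),("TR",(548,181),75),("BR",(554,306),75),("BL",(461,306),75),
 ("scr",(350,300),15),("scrtop",(353,268),8),("scrbot",(346,336),8)]: print(nm,at("top",uv,z).round(1))
E
```

```text
(596, 640, 3)
[ 52  14  22  23 387] [232.33850129 290.13953488] ((62.5, 25.0), (22.0, 21.0), 90.0)
[ 12  17  28  23 380] [195.28947368 293.07368421] ((24.994083404541016, 27.914201736450195), (24.384618759155273, 16.000001907348633), 22.61986541748047)
gear [438.1 309.7  16. ]
lens [435.  399.8  14. ]
block [430.5 211.2  30. ]
wing [566.3 -47.4 205. ]
trayTL [695.3 415.7  26. ]
trayTR [667.4 195.   26. ]
trayBR [517.6 211.1  26. ]
trayBL [544.7 431.   26. ]
toteTL [ 689.3 -256.5   75. ]
TR [ 687.2 -470.6   75. ]
BR [ 384.4 -461.8   75. ]
BL [ 388.6 -242.8   75. ]
scr [410.2  16.8  15. ]
scrtop [490.4   6.9   8. ]
scrbot [322.2  28.7   8. ]
```

View pics/crop1.png

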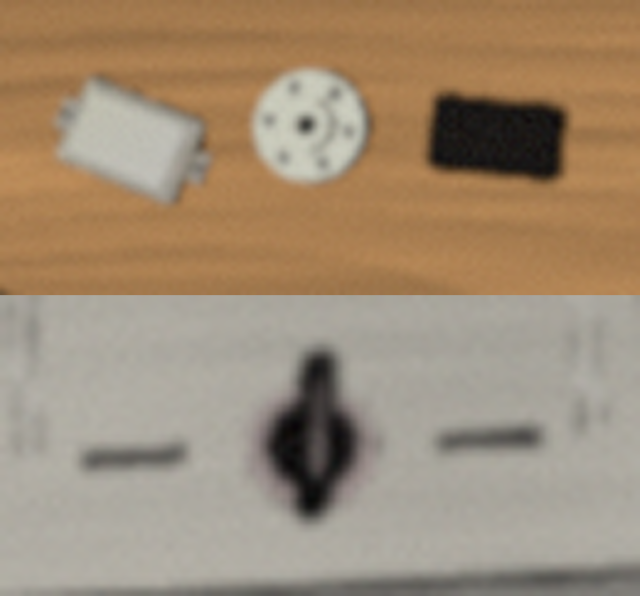

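The crop confirms the choice: white gear disc at (232.7,290.3), pale lens with lugs at (196,293.4), and the dark sanding block to the right. The wing stands almost across the index lines.

```bash
python3 - <<'E'
from h import *
g=at("top",(232.6,290.3),15);l=at("top",(196,293.3),15)
print("gear",g.round(1),"lens",l.round(1))
print("in scene",pix("scene",g),pix("scene",l))
a=at("top",(170+24.99-10*np.cos(np.radians(22.6)),265+27.9-10*np.sin(np.radians(22.6))),14);b=at("top",(170+24.99+10*np.cos(np.radians(22.6)),265+27.9+10*np.sin(np.radians(22.6))),14)
d=a-b;print("lens long axis deg",np.degrees(np.arctan2(d[1],d[0])))
f=lambda u,v:(340+u/7.525,205+(v-295)/7.525)
p=at("top",f(82,460),204);q=at("top",f(541,436),204);d=p-q
print("index",p.round(1),q.round(1),"dir",np.degrees(np.arctan2(d[1],d[0])),np.linalg.norm(d))
t=at("top",f(320,352),228);u=at("top",f(311,518),226);d=t-u
print("wing",((t+u)/2).round(1),np.degrees(np.arctan2(d[1],d[0])),np.linalg.norm(d),"boss",at("top",f(311,443),209).round(1))
im=cv2.imread('pics/raw_s1.png')
m=(im[295:355,390:450].min(2)>150).astype(np.uint8);n,L,st,ce=cv2.connectedComponentsWithStats(m)
for i in range(1,n):
  if st[i][4]>50:print(st[i],ce[i]+[390,295])
E
```

```text
gear [439.9 308.3  15. ] lens [434.2 399.6  15. ]
in scene [406.49364793 312.28300047] [432.4987489  334.44723884]
lens long axis deg 66.64990140442904
index [561.3  18.3 204. ] [ 565.6 -114.9  204. ] dir 91.86165361452042 133.21867085083156
wing [563.2 -47.2 227. ] -4.781273698308165 47.71677740408386 boss [564.1 -47.7 209. ]
[  7   9  21  17 196] [407.15816327 311.97959184]
[ 31  31  23  19 256] [433.1171875 334.53125  ]
```

Emit:
{"fn": "drive_tool", "kwargs": {"commands": "0 0.02 -0.0213 -0.012 0 0 -0.1143;0 0.02 -0.0213 -0.012 0 0 -0.1143;0 0.02 -0.0213 -0.012 0 0 -0.1143;0 0.02 -0.0213 -0.012 0 0 -0.1143;0 0.02 -0.0213 -0.012 0 0 -0.1143;0 0.02 -0.0213 -0.012 0 0 -0.1143;0 0.02 -0.0213 -0.012 0 0 -0.1143;0 0.02 -0.0213 -0.012 0 0 -0.1143;0 0.02 -0.0213 -0.012 0 0 -0.1143;0 0.02 -0.0213 -0.012 0 0 -0.1143;0 0 0 0 0 0;0 0 0 0 0 0 0"}}

```text
validation failed for argument at $.co...
```

Emit:
{"fn": "drive_tool", "kwargs": {"commands": "0 0.0202 -0.0215 -0.016 0 0 -0.1143;0 0.0202 -0.0215 -0.016 0 0 -0.1143;0 0.0202 -0.0215 -0.016 0 0 -0.1143;0 0.0202 -0.0215 -0.016 0 0 -0.1143;0 0.0202 -0.0215 -0.016 0 0 -0.1143;0 0.0202 -0.0215 -0.016 0 0 -0.1143;0 0.0202 -0.0215 -0.016 0 0 -0.1143;0 0.0202 -0.0215 -0.016 0 0 -0.1143;0 0.0202 -0.0215 -0.016 0 0 -0.1143;0 0.0202 -0.0215 -0.016 0 0 -0.1143;0 0 0 -0.035 0 0 0;0 0 0 0 0 0 0;0 0 0 0 0 0 0"}}

```text
time: 1.18
position: [438.1, 307.3, 59.3]
eef_rot: [0.707, 0.707, -0.003, -0.001]
contact_force: [-0.2, -0.1, -0.3]
width: 85.5
grip_force: 0.0
```

```bash
python3 - <<'E'
from h import *
s=bot.sense();print({k:np.round(v,3) for k,v in s.items()})
E
```

```text
{'time': np.float64(1.183), 'joint_positions': array([0.39 , 0.364, 1.83 , 0.   , 0.953, 0.389]), 'qvel': array([ 0.026, -0.055, -0.037,  0.002,  0.007, -0.001]), 'effort': array([-9.5400e-01, -4.3184e+01, -2.5769e+01, -6.0000e-02, -1.6600e-01,
        1.9000e-02]), 'position': array([438.104, 307.29 ,  59.255]), 'eef_rot': array([ 0.707,  0.707, -0.003, -0.001]), 'contact_force': array([-0.24 , -0.105, -0.263]), 'wrist_torque': array([-0.015, -0.007, -0.028]), 'grip_force': np.float64(0.0), 'width': np.float64(85.533)}
```

Emit:
{"fn": "drive_tool", "kwargs": {"commands": "0 0.0015 0.0012 -0.015 0 0 0;0 0 0 -0.01 0 0 0;0 0 0 -0.005 0 0 0;0 0 0 -0.003 0 0 0;0 0 0 0 0 0 0"}}

```text
time: 1.6
position: [441.1, 310.0, 28.4]
eef_rot: [0.706, 0.708, -0.0, -0.0]
contact_force: [0.2, -0.8, -0.5]
width: 85.4
grip_force: 0.0
```

Emit:
{"fn": "drive_tool", "kwargs": {"commands": "0 0 0 -0.004 0 0 0;0 0 0 -0.002 0 0 0;0 0 0 0 0 0 0"}}

```text
time: 1.85
position: [441.4, 309.7, 22.2]
eef_rot: [0.707, 0.708, -0.0, -0.0]
contact_force: [0.1, 0.8, 0.3]
width: 85.2
grip_force: 0.0
```

Emit:
{"fn": "drive_tool", "kwargs": {"commands": "60 0 0 0 0 0 0;75 0 0 0 0 0 0;85 0 0 0 0 0 0;90 0 0 0 0 0 0;90 0 0 0 0 0 0"}}

```text
time: 2.27
position: [441.4, 309.7, 22.5]
eef_rot: [0.707, 0.707, -0.0, -0.0]
contact_force: [-2.2, 0.2, 3.8]
width: 55.2
grip_force: 11.4
```

Emit:
{"fn": "drive_tool", "kwargs": {"commands": "110 0 0 0 0 0 0;130 0 0 0 0 0 0;130 0 0 0 0 0 0;130 0 0 0 0 0 0"}}

```text
time: 2.6
position: [441.5, 309.7, 23.0]
eef_rot: [0.707, 0.707, -0.0, -0.0]
contact_force: [-3.7, -1.4, 9.2]
width: 53.8
grip_force: 61.7
```

Emit:
{"fn": "drive_tool", "kwargs": {"commands": "130 0 0 0.015 0 0 0;130 0 0 0.03 0 0 0;130 0 0 0.035 0 0 0;130 0 0 0.035 0 0 0;130 0 -0.02 0.035 0 0 0;130 0.003 -0.035 0.035 0 0 0;130 0.003 -0.035 0.035 0 0 0;130 0.003 -0.035 0.035 0 0 0;130 0.003 -0.035 0.025 0 0 0;130 0.003 -0.035 0 0 0 0;130 0.003 -0.035 0 0 0 0;130 0.003 -0.035 0 0 0 0;130 0.003 -0.035 0 0 0 0;130 0.003 -0.035 0 0 0 0;130 0.003 -0.035 0 0 0 0"}}

```text
time: 3.85
position: [469.7, -44.2, 284.7]
eef_rot: [0.707, 0.707, 0.0, 0.0]
contact_force: [1.0, 0.9, -0.4]
width: 53.6
grip_force: 63.4
```

Emit:
{"fn": "drive_tool", "kwargs": {"commands": "130 0.003 -0.035 0 0 0 0;130 0.003 -0.035 0 0 0 0;130 0.003 -0.035 0 0 0 0;130 0.003 -0.035 0 0 0 0;130 0.003 -0.035 0 0 0 0;130 0.003 -0.035 0 0 0 0;130 0.003 -0.035 0 0 0 0;130 0.003 -0.035 0 0 0 0;130 0.003 -0.035 0 0 0 0;130 0.003 -0.035 0 0 0 0;130 0 -0.01 0 0 0 0;130 0 0 0 0 0 0;130 0 0 0 0 0 0"}}

```text
time: 4.93
position: [499.6, -402.3, 283.8]
eef_rot: [0.707, 0.707, 0.0, -0.001]
contact_force: [-0.1, 1.5, -0.9]
width: 53.9
grip_force: 63.4
```

Emit:
{"fn": "drive_tool", "kwargs": {"commands": "130 0 -0.013 0 0 0 0;130 0 0 -0.035 0 0 0;130 0 0 -0.035 0 0 0;130 0 0 -0.035 0 0 0;130 0 0 -0.035 0 0 0;130 0 0 -0.03 0 0 0;130 0 0 -0.025 0 0 0;130 0 0 -0.02 0 0 0;130 0 0 -0.015 0 0 0;130 0 0 -0.008 0 0 0;130 0 0 0 0 0 0;130 0 0 0 0 0 0"}}

```text
time: 5.93
position: [500.5, -415.5, 47.4]
eef_rot: [0.707, 0.708, -0.0, 0.0]
contact_force: [0.3, -0.6, -0.3]
width: 53.7
grip_force: 63.4
```

Emit:
{"fn": "drive_tool", "kwargs": {"commands": "60 0 0 0 0 0 0;50 0 0 0 0 0 0;40 0 0 0 0 0 0;30 0 0 0 0 0 0;30 0 0 0.02 0 0 0;30 0 0 0.035 0 0 0;30 0 0 0.035 0 0 0;30 0 0 0.04 0 0 0;20 0 0.01 0.04 0 0 0;0 0 0.03 0.04 0 0 0;0 0 0.04 0.035 0 0 0;0 -0.005 0.04 0 0 0 0;0 -0.005 0.04 0 0 0 0;0 -0.005 0.04 0 0 0 0;0 -0.005 0.04 0 0 0 0;0 -0.005 0.04 0 0 0 0;0 -0.005 0.04 0 0 0 0;0 -0.005 0.04 0 0 0 0;0 -0.005 0.04 0 0 0 0;0 -0.005 0.04 0 0 0 0"}}

```text
time: 7.6
position: [454.4, 12.6, 278.1]
eef_rot: [0.707, 0.707, 0.0, 0.001]
contact_force: [0.6, -0.0, 0.5]
width: 85.4
grip_force: 0.0
```

```bash
python3 - <<'E'
from h import *
shot("top","t2.png",(430,150,590,340),3)
E
```

```text
(no output)
```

View pics/t2.png

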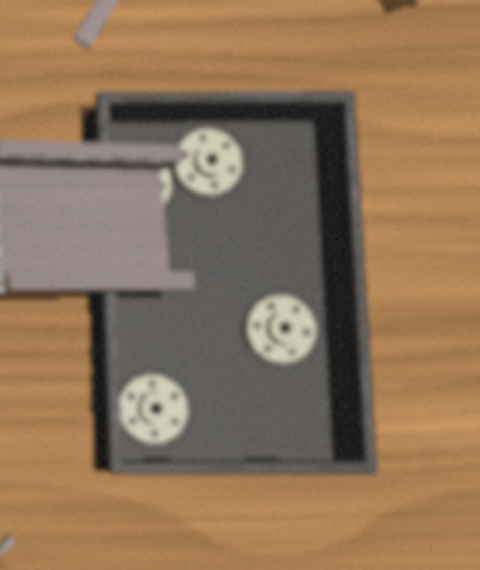

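The gear blank lies flat in the tote's clear half, at crop (282,328). Next is the lens cover.

Emit:
{"fn": "drive_tool", "kwargs": {"commands": "0 -0.002 0.0375 -0.02 0 0 -0.0408;0 -0.002 0.0375 -0.02 0 0 -0.0408;0 -0.002 0.0375 -0.02 0 0 -0.0408;0 -0.002 0.0375 -0.02 0 0 -0.0408;0 -0.002 0.0375 -0.02 0 0 -0.0408;0 -0.002 0.0375 -0.02 0 0 -0.0408;0 -0.002 0.0375 -0.02 0 0 -0.0408;0 -0.002 0.0375 -0.02 0 0 -0.0408;0 -0.002 0.0375 -0.02 0 0 -0.0408;0 -0.002 0.0375 -0.02 0 0 -0.0408;0 0 0 0 0 0 0;0 0 0 0 0 0 0"}}

```text
time: 8.65
position: [433.9, 379.1, 79.7]
eef_rot: [0.834, 0.551, -0.002, -0.0]
contact_force: [0.8, -0.7, 0.3]
width: 85.6
grip_force: 0.0
```

```bash
cat > st.py <<'E'
from h import *
from scipy.spatial.transform import Rotation as R
s=bot.sense();y=R.from_quat(s["eef_rot"]).as_matrix()
print(s["position"].round(1) if hasattr(s["position"],'round') else s["position"],"phi",np.degrees(np.arctan2(y[1,1],y[0,1])).round(2),"z",y[:,2].round(4),"q",np.round(s["joint_positions"],2),"F",np.round(s["contact_force"],1))
E
python3 st.py
```

```text
[433.9 379.1  79.7] phi -23.12 z [-0.0029 -0.0017 -1.    ] q [ 0.51  0.4   1.72 -0.    1.02  0.92] F [ 0.8 -0.7  0.3]
```

Emit:
{"fn": "drive_tool", "kwargs": {"commands": "0 0 0.0205 0 0 0 0;0 0.0005 0 -0.025 0 0 0;0 0 0 -0.015 0 0 0;0 0 0 -0.01 0 0 0;0 0 0 -0.004 0 0 0;0 0 0 0 0 0 0;60 0 0 0 0 0 0;90 0 0 0 0 0 0;105 0 0 0 0 0 0;115 0 0 0 0 0 0;115 0 0 0 0 0 0"}}

```text
time: 9.57
position: [436.2, 398.9, 28.2]
eef_rot: [0.835, 0.55, 0.0, 0.0]
contact_force: [-0.3, -0.8, 0.3]
width: 47.1
grip_force: 0.0
```

Emit:
{"fn": "drive_tool", "kwargs": {"commands": "130 0 0 0 0 0 0;150 0 0 0 0 0 0;150 0 0 0 0 0 0;150 0 0 0 0 0 0"}}

```text
time: 9.9
position: [436.3, 398.9, 28.7]
eef_rot: [0.835, 0.55, 0.0, 0.0]
contact_force: [-1.7, -1.2, 7.3]
width: 43.7
grip_force: 60.3
```

```bash
python3 st.py
```

```text
[436.3 398.9  28.7] phi -23.31 z [ 8.e-04  3.e-04 -1.e+00] q [ 0.54  0.51  1.69 -0.    0.94  0.95] F [-1.7 -1.2  7.3]
```

Emit:
{"fn": "drive_tool", "kwargs": {"commands": "150 0 0 0.015 0 0 0;150 0 0 0.03 0 0 0;150 0 0 0.035 0 0 0;150 0.017 -0.0087 0.02 0 0 0;150 0.017 -0.0087 0 0 0 0;150 0.017 -0.0087 0 0 0 0;150 0.017 -0.0087 0 0 0 0;150 0.017 -0.0087 0 0 0 0;150 0.017 -0.0087 0 0 0 0;150 0.017 -0.0087 0 0 0 0;150 0.017 -0.0087 0 0 0 0;150 0.017 -0.0087 0 0 0 0;150 0.017 -0.0087 0 0 0 0;150 0 0 -0.03 0 0 0;150 0 0 -0.025 0 0 0;150 0 0 0 0 0 0;150 0 0 0 0 0 0"}}

```text
time: 11.32
position: [604.4, 311.0, 70.5]
eef_rot: [0.835, 0.55, -0.002, -0.001]
contact_force: [0.3, 0.2, -0.0]
width: 43.5
grip_force: 61.3
```

```bash
python3 st.py;  python3 -c "
from h import *
shot('scene','s2.png',(240,260,440,410),4)"
```

```text
[604.4 311.   70.5] phi -23.33 z [-0.0047 -0.0014 -1.    ] q [0.3  0.61 1.43 0.   1.11 0.71] F [ 0.3  0.2 -0. ]
```

View pics/s2.png

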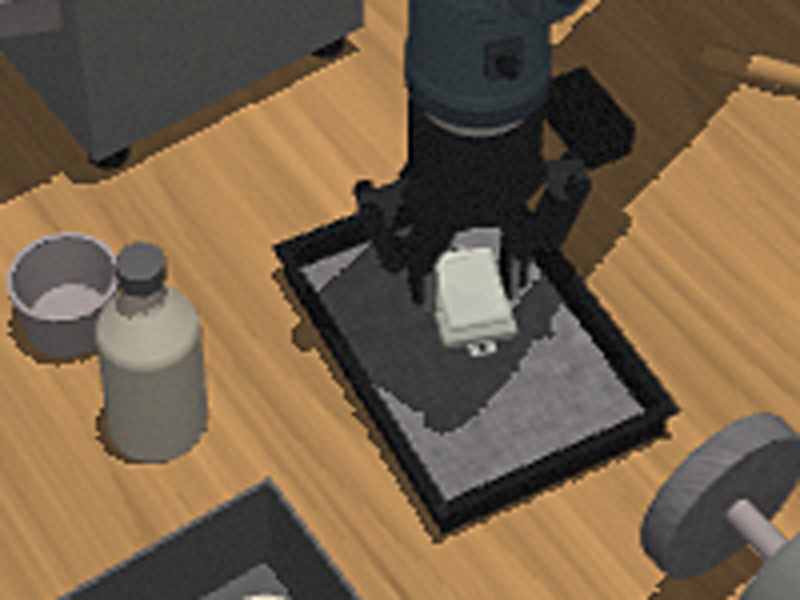

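The lens cover hangs level between the fingers over the tray at crop (475,295). Lower it and let go.

Emit:
{"fn": "drive_tool", "kwargs": {"commands": "150 0 0 -0.02 0 0 0;150 0 0 -0.01 0 0 0;150 0 0 -0.004 0 0 0;150 0 0 0 0 0 0;150 0 0 0 0 0 0"}}

```text
time: 11.78
position: [606.1, 311.9, 39.3]
eef_rot: [0.835, 0.55, 0.0, 0.0]
contact_force: [0.2, -0.7, -0.7]
width: 43.8
grip_force: 61.3
```

Emit:
{"fn": "drive_tool", "kwargs": {"commands": "150 0 0 -0.004 0 0 0;150 0 0 0 0 0 0;110 0 0 0 0 0 0;90 0 0 0 0 0 0;80 0 0 0 0 0 0;75 0 0 0 0 0 0;75 0 0 0.02 0 0 0;75 0 0 0.03 0 0 0;75 0 0 0.04 0 0 0;60 0 0 0.04 0 0 0;30 0 0 0.04 0 0 0;0 0 0 0.04 0 0 0;0 0 0 0.04 0 0 0;0 0 0 0 0 0 0"}}

```text
time: 12.95
position: [609.6, 313.0, 296.3]
eef_rot: [0.835, 0.55, 0.008, 0.002]
contact_force: [0.4, 0.3, 2.4]
width: 85.2
grip_force: 0.0
```

```bash
python3 st.py
```

```text
[609.6 313.  296.3] phi -23.31 z [ 0.0159  0.005  -0.9999] q [ 0.3   0.39  1.27 -0.    1.47  0.71] F [0.4 0.3 2.4]
```

Emit:
{"fn": "drive_tool", "kwargs": {"commands": "0 -0.0022 -0.02 0 0 0 0.1114;0 -0.0022 -0.02 0 0 0 0.1114;0 -0.0022 -0.02 0 0 0 0.1114;0 -0.0022 -0.02 0 0 0 0.1114;0 -0.0022 -0.02 0 0 0 0.1114;0 -0.0022 -0.02 0 0 0 0.1114;0 -0.0022 -0.02 0 0 0 0.1114;0 -0.0022 -0.02 0 0 0 0.1114;0 -0.0022 -0.02 0 0 0 0.1114;0 -0.0022 -0.02 0 0 0 0.1114;0 -0.0022 -0.02 0 0 0 0.1114;0 -0.0022 -0.02 0 0 0 0.1114;0 -0.0022 -0.02 0 0 0 0.1114;0 -0.0022 -0.02 0 0 0 0.1114;0 -0.0022 -0.02 0 0 0 0.1114;0 -0.0022 -0.02 0 0 0 0.1114;0 -0.0022 -0.02 0 0 0 0.1114;0 0 -0.02 0 0 0.1 0;0 0 0 0 0 0 0;0 0 0 0 0 0 0"}}

```text
time: 14.62
position: [568.9, -49.2, 283.6]
eef_rot: [0.043, 0.998, -0.002, -0.05]
contact_force: [0.4, 1.3, -0.2]
width: 85.2
grip_force: 0.0
```

```bash
python3 st.py;  python3 -c "
from h import *
shot('top','t3.png',(150,160,300,340),3)"
```

```text
[568.9 -49.2 283.6] phi 85.09 z [-1.004e-01  7.000e-04 -9.949e-01] q [-0.28  0.22  1.51 -0.03  1.51 -1.76] F [ 0.4  1.3 -0.2]
```

View pics/t3.png

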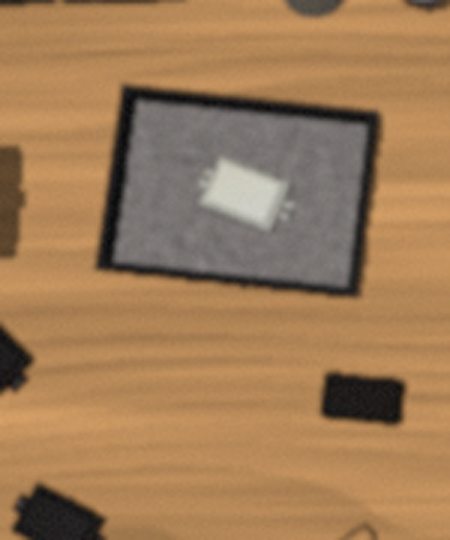

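Lens cover lies flat in the middle of the tray, at crop (245,193), and the sanding block is untouched. Now grip the wing.

Emit:
{"fn": "drive_tool", "kwargs": {"commands": "0 -0.002 0.001 -0.02 0 0 0;60 0 0 -0.015 0 0 0;120 0 0 -0.006 0 0 0;150 0 0 -0.003 0 0 0;180 0 0 0 0 0 0;200 0 0 0 0 0 0;200 0 0 0 0 0 0;200 0 0 0 0 0 0"}}

```text
time: 15.33
position: [567.0, -47.3, 241.6]
eef_rot: [0.042, 0.998, -0.002, -0.049]
contact_force: [0.0, -0.3, 1.1]
width: 18.3
grip_force: 0.0
```

Emit:
{"fn": "drive_tool", "kwargs": {"commands": "215 0 0 0 0 0 0;225 0 0 0 0 0 0;235 0 0 0 0 0 0;235 0 0 0 0 0 0;235 0 0 0 0 0 0"}}

```text
time: 15.75
position: [566.7, -47.2, 240.7]
eef_rot: [0.042, 0.998, -0.002, -0.05]
contact_force: [-0.2, 1.3, 1.4]
width: 8.3
grip_force: 59.3
```

```bash
python3 st.py;  python3 -c "
from h import *
shot('scene','s3.png',(210,150,350,255),5)"
```

```text
[566.7 -47.2 240.7] phi 85.21 z [-9.930e-02  1.000e-04 -9.951e-01] q [-0.28  0.25  1.56 -0.03  1.43 -1.76] F [-0.2  1.3  1.4]
```

View pics/s3.png

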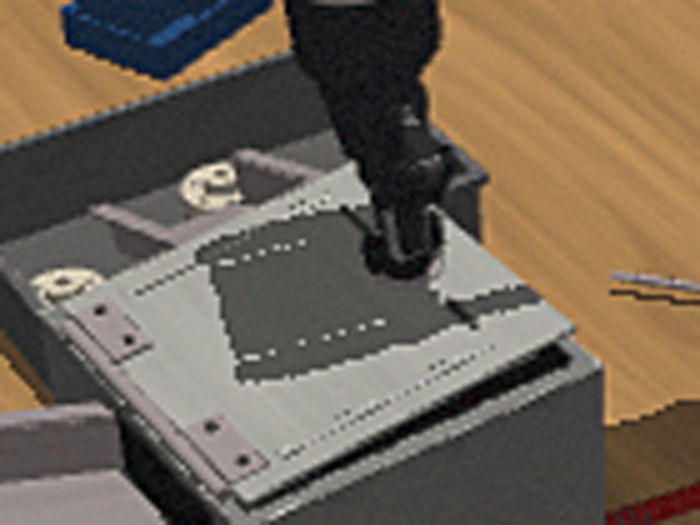

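The fingers hold the wing, at crop (405,245), and the cover is up. Turn it clockwise about the cover normal.

Emit:
{"fn": "drive_tool", "kwargs": {"commands": "235 0 0 0 -0.0104 0 -0.1035;235 0 0 0 -0.0104 0 -0.1035;235 0 0 0 -0.0104 0 -0.1035;235 0 0 0 -0.0104 0 -0.1035;235 0 0 0 -0.0104 0 -0.1035;235 0 0 0 -0.0104 0 -0.1035"}}

```text
time: 16.3
position: [566.7, -47.1, 240.7]
eef_rot: [0.349, 0.936, -0.017, -0.047]
contact_force: [0.7, 1.9, 0.5]
width: 8.3
grip_force: 59.4
```

Emit:
{"fn": "drive_tool", "kwargs": {"commands": "235 0 0 0 -0.0104 0 -0.1035;235 0 0 0 -0.0104 0 -0.1035;235 0 0 0 -0.0104 0 -0.1035;235 0 0 0 -0.0104 0 -0.1035;235 0 0 0 -0.0104 0 -0.1035;235 0 0 0 -0.0104 0 -0.1035;235 0 0 0 -0.0104 0 -0.1035;235 0 0 0 -0.0104 0 -0.1035;235 0 0 0 0 0 0;235 0 0 0 0 0 0;235 0 0 0 0 0 0"}}

```text
time: 17.22
position: [566.9, -47.0, 240.8]
eef_rot: [0.694, 0.718, -0.034, -0.036]
contact_force: [3.5, 3.1, 1.2]
width: 8.5
grip_force: 59.4
```

```bash
python3 st.py
```

```text
[566.9 -47.  240.8] phi 1.93 z [-9.870e-02  5.000e-04 -9.951e-01] q [-0.28  0.25  1.56 -0.03  1.43 -0.31] F [3.5 3.1 1.2]
```

Emit:
{"fn": "drive_tool", "kwargs": {"commands": "210 0 0 0 0 0 0;180 0 0 0 0 0 0;150 0 0 0 0 0 0;130 0 0 0 0 0 0;130 0 0 0 0 0 0;130 -0.002 0 0.002 0 -0.05 0;130 -0.002 0 0 0 -0.05 0;130 0 0 0 0 0 0;130 0 0 -0.008 0 0 0;130 0 0 -0.005 0 0 0;130 0 0 0 0 0 0"}}

```text
time: 18.13
position: [561.9, -47.2, 227.7]
eef_rot: [0.696, 0.718, -0.001, -0.001]
contact_force: [-0.9, -0.1, -0.1]
width: 42.2
grip_force: 0.0
```

```bash
python3 st.py;  python3 -c "
from h import *
shot('scene','s4.png',(230,160,350,250),6)"
```

```text
[561.9 -47.2 227.7] phi 1.75 z [-3.6e-03  6.0e-04 -1.0e+00] q [-0.29  0.19  1.66 -0.    1.3  -0.32] F [-0.9 -0.1 -0.1]
```

View pics/s4.png

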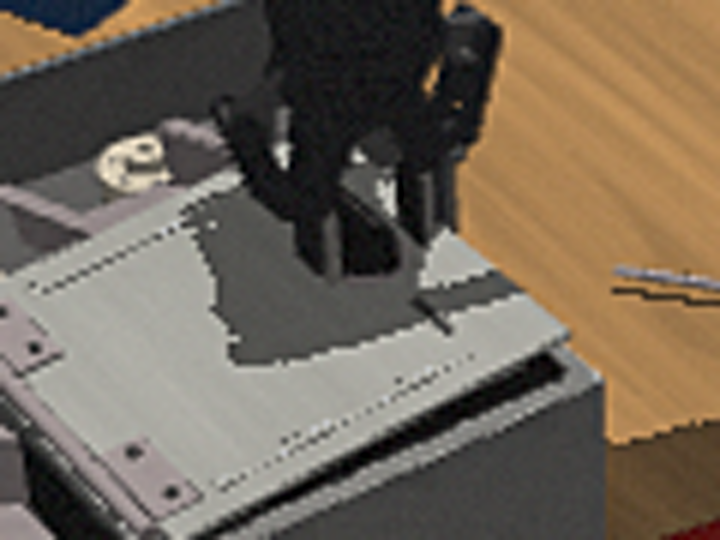

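The fingers straddle the wing, which is at crop (370,245) and lies in line with the index line at (435,312). Now press down gently.

Emit:
{"fn": "drive_tool", "kwargs": {"commands": "130 0 0 -0.004 0 0 0;130 0 0 -0.003 0 0 0;130 0 0 -0.002 0 0 0;130 0 0 0 0 0 0"}}

```text
time: 18.52
position: [562.5, -47.4, 220.3]
eef_rot: [0.696, 0.718, -0.0, -0.0]
contact_force: [-0.5, -0.5, 2.6]
width: 41.7
grip_force: 1.4
```

Emit:
{"fn": "drive_tool", "kwargs": {"commands": "130 0 0 -0.003 0 0 0;130 0 0 -0.002 0 0 0;130 0 0 0 0 0 0"}}

```text
time: 18.77
position: [562.5, -47.4, 215.5]
eef_rot: [0.696, 0.718, -0.0, 0.0]
contact_force: [-2.4, 0.2, 4.0]
width: 41.7
grip_force: 2.3
```

Emit:
{"fn": "drive_tool", "kwargs": {"commands": "130 0 0 -0.002 0 0 0;130 0 0 -0.001 0 0 0;130 0 0 0 0 0 0"}}

```text
time: 19.02
position: [562.4, -47.4, 212.8]
eef_rot: [0.696, 0.718, -0.0, 0.0]
contact_force: [-1.8, -0.8, 5.6]
width: 41.7
grip_force: 2.8
```

Emit:
{"fn": "drive_tool", "kwargs": {"commands": "130 0 0 -0.001 0 0 0;130 0 0 -0.001 0 0 0;130 0 0 0 0 0 0"}}

```text
time: 19.27
position: [562.4, -47.4, 211.3]
eef_rot: [0.696, 0.718, -0.0, 0.0]
contact_force: [-3.7, -1.0, 6.4]
width: 41.8
grip_force: 3.5
```

Emit:
{"fn": "drive_tool", "kwargs": {"commands": "130 0 0 -0.001 0 0 0;130 0 0 -0.001 0 0 0;130 0 0 0 0 0 0"}}

```text
time: 19.52
position: [562.5, -47.4, 211.2]
eef_rot: [0.696, 0.718, -0.0, 0.0]
contact_force: [-8.8, 0.6, 19.6]
width: 41.8
grip_force: 9.5
```

Firm stop at 211 mm with 20 N, so the cover is flat. Hold, check once from the scene camera, then hand in.

Emit:
{"fn": "drive_tool", "kwargs": {"commands": "130 0 0 0 0 0 0;130 0 0 0 0 0 0;130 0 0 0 0 0 0;130 0 0 0 0 0 0;130 0 0 0 0 0 0;130 0 0 0 0 0 0"}}

```text
time: 20.02
position: [562.5, -47.4, 211.1]
eef_rot: [0.696, 0.718, -0.0, 0.0]
contact_force: [-9.5, 1.7, 18.3]
width: 41.7
grip_force: 9.3
```

```bash
python3 st.py;  python3 -c "
from h import *
shot('scene','s5.png',(210,150,350,255),5)"
```

```text
[562.5 -47.4 211.1] phi 1.76 z [ 4.e-04 -9.e-04 -1.e+00] q [-0.29  0.2   1.68 -0.    1.26 -0.32] F [-9.5  1.7 18.3]
```

View pics/s5.png

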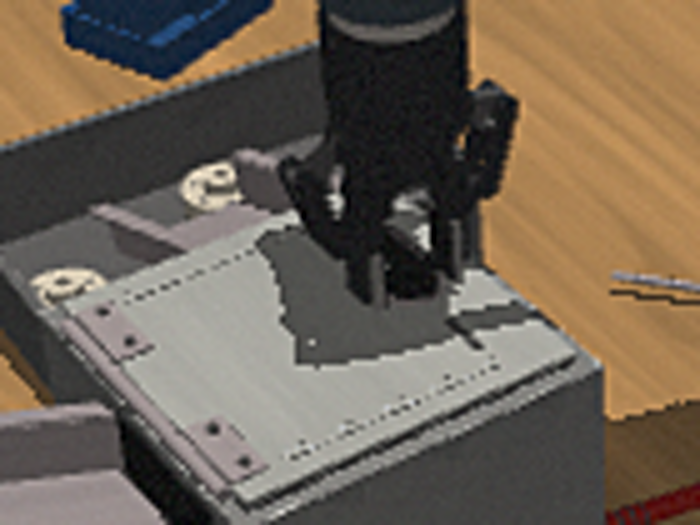

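The cover lies flat on its frame, with its edge parallel to the frame at crop (420,430). The fingers bear on it either side of the in-line wing at (410,280).

```bash
python3 -c "
from bench import bot
print(bot.finish_job())"
```

```text
the job is handed in; nothing more can be done
None
```

I handed the job in after about 20 s of robot time: the gear blank is in the tote, the lens cover lies dome up in the tray, and the cover is held flat with about 18 N and the wing left in line, not locked; the hand-in gave no verdict.

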